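Finish a crosswise timber crib

TASK

Finish the little timber crib on the bench: lay the two red-ended slats flat across the two blue-ended ones, one over each end, so that the second layer makes a square with its ends and outer edges flush. Then take the wide yellow-ended board out of its rack, turn it flat on the bench, pick it up again by its long edges and lay it flat as the third layer, crosswise over the middle of the red-ended slats, its ends flush with their outer edges. Do not shift the blue-ended slats or disturb the pliers, the tin and the bolt.

Things in the scene. Friction and masses are not known exactly. Their poses are not given: they have to be found in the camera images.
- bottom_1_centre (a point): One of two blue-ended hardwood slats already laid as the bottom layer, flat and loose on the bench: 150 x 40 x 20 mm. The point is its centre, 10 mm above the bench. x along its length, y across its width (pointing away from bottom_2), z up.
- bottom_2_centre (a point): The other blue-ended slat of the bottom layer, alike, same axes; the point is its centre, 10 mm above the bench. It lies parallel to bottom_1, its centre at y = -110 mm in bottom_1's frame, so the two span a 150 x 150 mm square.
- bottom_1: The same slat as bottom_1_centre, same axes, origin at the centre of its underside. In this frame the middle of the crib is at x = 0, y = -55 mm; the red-ended slats belong at x = +55 and -55 mm, y = -55 mm, lengths along y, and the board at x = 0, y = -55 mm, length along x.
- slat_1_centre (a point): Hardwood slat with red-painted ends, 150 x 40 x 20 mm, at the start loose and flat on the bench. The point is its centre, 10 mm above its underside. x runs along its length, y across its 40 mm width, z through its 20 mm thickness (up at the start). The two red-ended slats are alike. Mass about 0.06 to 0.13 kg.
- slat_2_centre (a point): Hardwood slat with red-painted ends, 150 x 40 x 20 mm, at the start loose and flat on the bench. The point is its centre, 10 mm above its underside. x runs along its length, y across its 40 mm width, z through its 20 mm thickness (up at the start). The two red-ended slats are alike. Mass about 0.06 to 0.13 kg.
- board_centre (a point): Wide board with yellow-painted ends, 150 x 56 x 20 mm, at the start standing on a long 20 mm edge in the rack, from 8 to 64 mm above the bench, loose in the slot (4 mm play). The point is its centre. x along its length, y through its 20 mm thickness (level while on edge, vertical once flat), z across its 56 mm width (up at the start).
- rack: Rack fixed to the bench: plywood foot 176 x 76 x 8 mm and two pairs of aluminium uprights (20 mm along x, 12 mm thick) at x = +60 and -60 mm, 41 mm high, with a 24 mm slot along x between them; 100 mm free for fingers between the pairs. Origin under its centre. It and the red-ended slats swap places from run to run. The bench round 0.43 m ahead, 0.26 m right is always clear (150 x 200 mm).
- slat_1: The same slat as slat_1_centre; the origin is at the centre of its underside.
- slat_2: The same slat as slat_2_centre; the origin is at the centre of its underside.
- board: The same board, same axes; origin at the middle of the long edge that it stands on at the start. Stood on the bench on that edge it is 56 mm high and stays upright until pushed; pushed sideways near its upper edge it falls flat. Mass about 0.09 to 0.18 kg.
- pliers_by: Bystander: red-handled pliers, 178 mm long, lying at the left side. Leave them alone.
- paste_tin_by: Bystander: round white tin with a green lid, 78 mm across, 30 mm high, near the front edge. Leave it alone.
- bolt_by: Bystander: steel wheel bolt, 25 mm across, 52 mm high, standing near the front edge. Leave it alone.

How it is judged:
By the outcome, as a careful person would: the job done as asked, in the order asked, and still so for the second after the job is handed in, with the robot touching nothing.
It also fails if it takes over 72 s, if anything falls off the work surface, if the arm or the gripper's body presses on something with over 40 N, if the wrist force passes 120 N, or if a joint passes its speed limit or range.

ROBOT

A 7-joint arm with a two-finger parallel gripper is mounted at the origin on a cart in front of the work surface, level with it; the furniture and walls round the work are solid. World frame = base frame: x ahead of the robot, y to its left, z up, the work surface at z = 0. Lengths are in mm, angles in rad, forces in N, time in s.
With the tool pointing down it reaches from about 400 to 875 mm from the base axis. Payload 6.5 kg.
Tool frame: the origin (TCP) lies midway between the tips of the shut fingers; the grasp point (between the pads) lies 19 mm behind it; z points along the fingers, y is the line along which they close (so a half turn about z gives the same grasp; the last joint's range is limited). The gripper opens to 88 mm and grips with 3 to 60 N. Pads are 18 mm wide; open, the fingers measure 123 mm over their backs; the gripper's body (75 mm by 187 mm) begins 45 mm behind the grasp point.
Start: joints at [1.141, 0.536, -0.004, 1.538, 0.003, 1.067, -0.071], TCP at [231.284, -607.452, 238.716] pointing down, gripper open.
Joint ranges: [-2.7, 2.7], [-0.37, 2.16], [-1.27, 1.26], [0.24, 2.4], [-1.31, 4.45], [0.19, 1.91], [-2.76, 2.76]. Speed limits (rad/s): [2.39, 2.39, 3.14, 3.14, 3.14, 3.14, 3.14].

INTERFACE

Orientations are given as a unit quaternion [x, y, z, w].
In Python, from bench import telemetry, capture, camera_model, r gives the robot as it stands.
- The arm moves only by the shell command python3 -m creep 'ROWS' [FORCE]. ROWS is JSON, a list that holds one entry, the list of rows, each a list of 7 numbers: the shift along the tool's x, y, z normalised to -1 to 1, where 1 is 0.4 m, then the turn, a rotation vector about the tool's x, y, z normalised to -1 to 1, where 1 is 0.5 rad, then the gripper's target within -1 to 1 (shut at 1, half-way at 0, fully open at -1). In form: [[[x, y, z, wx, wy, wz, gripper], ...]]. A call has exactly 8 rows; each row shifts and turns the commanded pose from where the row before left it, along the tool's axes as they then stand; what a row does not reach is not made up. A row lasts 1/10 s, in which the tool goes at most 50 mm and 8.59 degrees, less where a joint would pass 70% of its speed; a pose out of reach is approached as far as the arm can. A call with a number of a shift or a turn outside -1 to 1 is refused whole. A call with a gripper value outside its range is refused whole. The fingers move at their own pace and stop on an object; FORCE is the grip in N (left out, the last holds). Time passes only in rows, so rows that do not move let the fingers close, or fill a call up. It gives the time, the measured TCP pose, the force, the opening and the grip force at its end, in the units of the state.
- telemetry.observe(): the state, without advancing time (a new reading comes with each control period).
- capture(name): name is "scene" or "top" or "wrist"; returns the picture (400x640x3 uint8, blue, green, red); there is no depth.
- camera_model(name): a dict with "fx", "fy", "cx", "cy" (pixels), "rvec" (rotation vector, rad) and "tvec" (3), from world to camera coordinates, as OpenCV has them. Camera axes: x right, y down, z forward; pixel columns grow to the right and rows downward; lengths in mm; the calibration is good to about 2 mm. A picture is of the moment at which its call begins: read the wrist's pose just before it. camera_model takes no time and is no camera call; for the wrist camera it gives the pose at the moment of the call.
- r.finish_job(): hands the job in; it is judged then, once.
The state is a dict: "t": time; "q": joint angles; "dq": joint speeds; "tau": joint torques, N m; "eef_pos": TCP position; "ee_rot": TCP orientation; "ft_force": force on the tool from outside, world axes, zero at the start; "torque": the same for the moment, N m; "gripper_width": opening from 0.0 (shut) to 1.0 (fully open); "finger_force": force on a finger pad.
Only numpy, scipy, OpenCV 4.12 (cv2) and the standard library are available. Lean on these libraries where they do the work, as an engineer would, in place of code of your own. Each camera call takes 0.05 s, during which the arm holds its last target. There are 200 camera calls.

## Working session

There is one attempt and no reset: what is moved stays moved. The work goes in short steps, Python scripts to look and compute and a shell command to move; the robot and the scene stay as the last step left them, time stands still between calls to the robot, and variables do not carry over. Pictures are saved under pics/ and viewed, at most 10 in all, crops included, and the job is handed in when it is done.

```bash
ls; mkdir -p pics; python3 - <<'E'
from bench import telemetry, capture, camera_model, r
import cv2
s=telemetry.observe();print(s)
for n in("scene","top"):
    cv2.imwrite(f"pics/{n}0.png",capture(n));print(n,camera_model(n))
E
```

```text
pics
{'t': 0.0, 'q': array([ 1.14077796,  0.53716967, -0.0044302 ,  1.53883661,  0.00258158,
        1.06731832, -0.07113831]), 'dq': array([ 2.96062377e-04,  9.86325043e-05, -4.67886379e-05,  1.78938429e-03,
       -7.29083751e-05, -3.87108249e-04, -2.27005068e-04]), 'tau': array([-6.08094306e-04, -5.70977890e+01,  9.90565494e-01, -2.51597160e+01,
       -5.64128661e-02,  1.79710746e-02,  1.42377580e-04]), 'eef_pos': array([ 231.06780858, -606.89250892,  237.85112975]), 'ee_rot': array([ 9.83489111e-01,  1.80965256e-01, -2.12317634e-04, -8.36592354e-04]), 'ft_force': array([ 0.31077061,  0.135006  , -0.83851583]), 'torque': array([ 0.03948766,  0.0293441 , -0.01962352]), 'finger_force': 0.0, 'gripper_width': 0.9978997234055622}
scene {'fx': 449.54399790210505, 'fy': 449.54399790210505, 'cx': 318.2066762545476, 'cy': 195.91783744436918, 'rvec': array([ 1.05722229, -2.37168172,  1.06135828]), 'tvec': array([ 382.5304449 ,  250.4794286 , 1096.49080086])}
top {'fx': 389.9408928987431, 'fy': 389.9408928987431, 'cx': 326.5401936408712, 'cy': 196.46076229384283, 'rvec': array([ 2.18821045, -2.15105838,  0.13272654]), 'tvec': array([  55.99330978,  472.19078471, 1278.24580875])}
```

View pics/scene0.png

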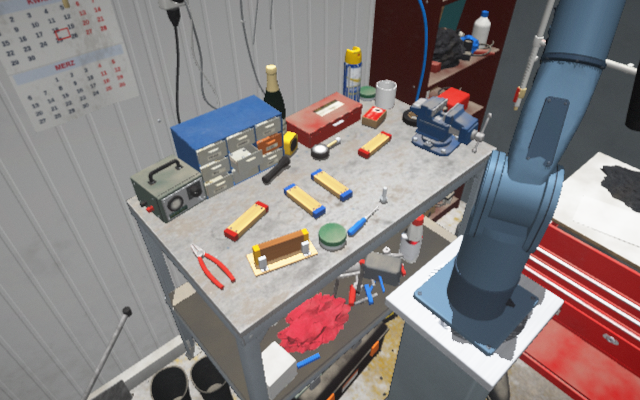

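View pics/top0.png

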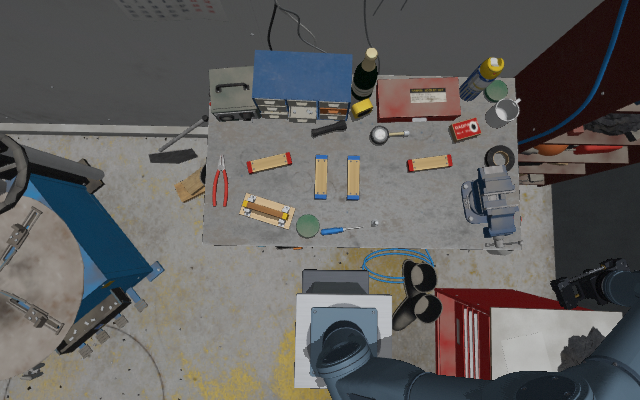

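The overhead view shows the blue slats upright at about (321,177) and (353,178). The red slats are at (269,162) and (430,162), and the rack with the board is at (267,210). The tin is at (307,226), the bolt at (376,224) and the pliers at (221,182). Next I'll write helpers and get rough positions.

```bash
cat > h.py <<'E'
import numpy as np, cv2
from scipy.spatial.transform import Rotation as R
from bench import telemetry, capture, camera_model
def ray(m,uv):
    Rm=cv2.Rodrigues(np.array(m['rvec']))[0]; c=-Rm.T@m['tvec']
    return c,Rm.T@np.array([(uv[0]-m['cx'])/m['fx'],(uv[1]-m['cy'])/m['fy'],1.])
def at(m,uv,z):
    c,d=ray(m,uv); return c+d*(z-c[2])/d[2]
def tri(obs):
    A=np.zeros((3,3));b=np.zeros(3)
    for m,uv in obs:
        c,d=ray(m,uv);d/=np.linalg.norm(d);P=np.eye(3)-np.outer(d,d);A+=P;b+=P@c
    return np.linalg.solve(A,b)
def proj(m,p):
    return cv2.projectPoints(np.float64(p).reshape(-1,1,3),m['rvec'],m['tvec'],np.array([[m['fx'],0,m['cx']],[0,m['fy'],m['cy']],[0,0,1.]]),None)[0][:,0]
def go(p,yaw=None,Rt=None):
    """units to reach TCP p, tool down with closing axis y at world angle yaw (deg), minimal turn mod 180"""
    s=telemetry.observe();Rc=R.from_quat(s['ee_rot']);M=Rc.as_matrix()
    if Rt is None:
        best=None
        for k in(0,180):
            a=np.radians(yaw+k);y=np.array([np.cos(a),np.sin(a),0]);z=np.array([0,0,-1.]);x=np.cross(y,z)
            T=R.from_matrix(np.c_[x,y,z]);v=(Rc.inv()*T).as_rotvec()
            if best is None or np.linalg.norm(v)<np.linalg.norm(best):best=v
        v=best
    else: v=(Rc.inv()*Rt).as_rotvec()
    d=M.T@(np.array(p)-s['eef_pos'])
    print('now',s['eef_pos'].round(1),'yaw_y',np.degrees(np.arctan2(M[1,1],M[0,1])).round(1),'q7',s['q'][6].round(2),'t',round(s['t'],2))
    print('shift units(current axes)',(d/400).round(4),'after turn',((Rc*R.from_rotvec(v)).as_matrix().T@(np.array(p)-s['eef_pos'])/400).round(4),'turn units',(v/.5).round(3))
E
python3 - <<'E'
from h import *
m=camera_model('top')
for n,u in dict(b1=(321,177),b2=(353,178),rL=(269,162),rLl=(248,166),rLr=(291,157),rR=(430,162),rRl=(408,166),rRr=(452,158),rack=(267,210),tin=(307,226),bolt=(376,224),pl=(221,182)).items(): print(n,at(m,u,20).round())
w=camera_model('wrist');s=telemetry.observe()
M=R.from_quat(s['ee_rot']).as_matrix();Rm=cv2.Rodrigues(w['rvec'])[0]
print('cam in tool',(M.T@(-Rm.T@w['tvec']-s['eef_pos'])).round(), 'axes',(M.T@Rm.T).round(2),w['fx'],w['cx'],w['cy'])
go((520,-130,450),90)
I=cv2.imread('pics/top0.png')[130:240,205:465];cv2.imwrite('pics/topc.png',cv2.resize(I,None,fx=3,fy=3,interpolation=cv2.INTER_CUBIC))
E
```

```text
b1 [538.  84.  20.]
b2 [536. -24.  20.]
rL [586. 261.  20.]
rLl [571. 331.  20.]
rLr [604. 187.  20.]
rR [ 596. -286.   20.]
rRl [ 581. -211.   20.]
rRr [ 611. -362.   20.]
rack [423. 262.  20.]
tin [372. 127.  20.]
bolt [ 382. -103.   20.]
pl [514. 420.  20.]
cam in tool [  85.    0. -146.] axes [[-0.   -0.95 -0.32]
 [ 1.   -0.    0.  ]
 [-0.   -0.32  0.95]] 310.93536522355663 319.96394155125296 203.61823836324714
now [ 231.1 -607.   237.9] yaw_y -69.2 q7 -0.07 t 0.1
shift units(current axes) [ 1.0993 -0.8581 -0.5289] after turn [ 0.7223 -1.1924 -0.5301] turn units [-0.003  0.001  0.728]
```

View pics/topc.png

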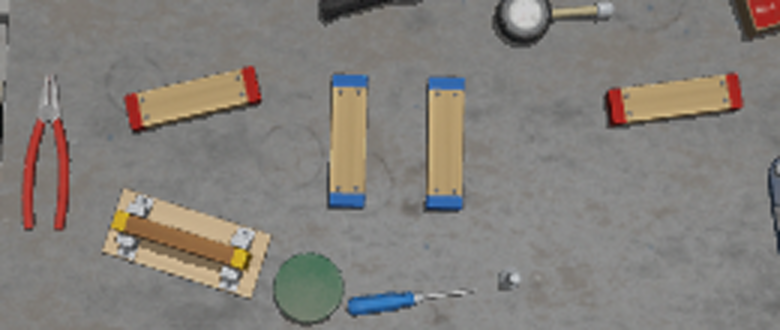

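The crop confirms the layout. The right-hand slat spans (610,107)–(740,90) in the crop, the blue slats are close to world-aligned, and the bench between them is free. I'll add a row planner and a silhouette-fit measurement, then move over the right slat.

```bash
cat >> h.py <<'E'
from scipy.optimize import minimize
def plan(p,yaw,N,Rc=None,p0=None):
    """one row, to be repeated N times, reaching p/yaw"""
    s=telemetry.observe();Rc=R.from_quat(s['ee_rot']);M=Rc.as_matrix();best=None
    for k in(0,180):
        a=np.radians(yaw+k);y=np.array([np.cos(a),np.sin(a),0]);z=np.array([0,0,-1.])
        v=(Rc.inv()*R.from_matrix(np.c_[np.cross(y,z),y,z])).as_rotvec()
        if best is None or np.linalg.norm(v)<np.linalg.norm(best):best=v
    S=sum(R.from_rotvec(best*k/N).as_matrix() for k in range(N))
    d=np.linalg.solve(S,M.T@(np.array(p)-s['eef_pos']))
    print('now',s['eef_pos'].round(1),'yaw',np.degrees(np.arctan2(M[1,1],M[0,1])).round(1),'q7',s['q'][6].round(2),'t',round(s['t'],2))
    print(f'{N} rows of',(d/400).round(4),(best/.5/N).round(4),'mm/row',np.linalg.norm(d).round(1),'deg/row',np.degrees(np.linalg.norm(best)/N).round(1))
def box(x,y,yaw,z0,L=150,W=40,H=20):
    c=np.array([[i*L/2,j*W/2,z0+k*H] for i in(-1,1) for j in(-1,1) for k in(0,1)])
    Z=R.from_euler('z',yaw,degrees=True).as_matrix();return c@Z.T+[x,y,0]
def mask(I):
    h=cv2.cvtColor(I,cv2.COLOR_BGR2HSV);return ((h[...,1]>75)&(h[...,2]>35)).astype(np.uint8)
def hull(m,P,sh,f=4):
    o=np.zeros((sh[0]*f,sh[1]*f),np.uint8);q=((proj(m,P)+.5)*f).astype(np.int32)
    cv2.fillConvexPoly(o,cv2.convexHull(q),1);return cv2.resize(o.astype(np.float32),sh[1::-1],interpolation=cv2.INTER_AREA)
def fit(obs,g,freez=False,z0=0,**k):
    """obs: [(model,mask)], g=(x,y,yaw) guess"""
    b=[]
    for m,K in obs:
        q=proj(m,box(g[0],g[1],g[2],z0,**k));a=np.clip(q.min(0)-25,0,9999).astype(int);e=np.clip(q.max(0)+25,0,(640,400)).astype(int)
        mm=dict(m,cx=m['cx']-a[0],cy=m['cy']-a[1]);Kc=K[a[1]:e[1],a[0]:e[0]]
        n,l=cv2.connectedComponents(Kc);h=hull(mm,box(g[0],g[1],g[2],z0,**k),Kc.shape)
        cnt=[(h*(l==i)).sum() for i in range(1,n)];b.append((mm,(l==1+int(np.argmax(cnt))).astype(np.float32)))
    def f(p):
        z=p[3] if freez else z0
        c=0
        for mm,K in b:
            h=hull(mm,box(p[0],p[1],p[2],z,**k),K.shape);c+=np.abs(h-K).sum()/K.sum()
        return c
    n=4 if freez else 3
    x0=np.array([*g,z0][:n],float);S=np.vstack([x0]+[x0+d for d in np.diag([8,8,5,8][:n])])
    r=minimize(f,x0,method='Nelder-Mead',options=dict(initial_simplex=S,xatol=.03,fatol=1e-5,maxiter=400))
    r=minimize(f,r.x,method='Nelder-Mead',options=dict(initial_simplex=r.x+np.vstack([np.zeros(n),np.diag([3,3,2,3][:n])]),xatol=.03,fatol=1e-5,maxiter=400))
    return r.x.round(2),round(r.fun/len(b),3)
def snap(cams=('wrist','top')):
    o=[]
    for c in cams:
        m=camera_model(c);I=capture(c);o.append((m,mask(I)))
    return o
E
python3 - <<'E'
from h import *
o=snap(('top','scene'))
for n,g in dict(b1=(538,84,0),b2=(536,-24,0),rL=(586,261,-77),rR=(596,-286,-79)).items():
    for i,w in((slice(0,1),'top'),(slice(0,2),'both')):
        print(n,w,fit(o[i],g),fit(o[i],g,True) if w=='both' else '')
plan((585,-280,260),11,12)
E
```

```text
b1 top (array([540.89,  85.32,   0.8 ]), np.float64(0.103)) 
b1 both (array([5.4146e+02, 8.5070e+01, 1.1000e-01]), np.float64(0.13)) (array([ 5.4072e+02,  8.5170e+01, -4.1000e-01,  1.6300e+00]), np.float64(0.131))
b2 top (array([538.67, -24.91,  -1.23]), np.float64(0.103)) 
b2 both (array([540.4 , -25.34,  -0.97]), np.float64(0.128)) (array([541.08, -24.19,  -1.52,   1.69]), np.float64(0.129))
rL top (array([585.59, 262.06, -75.91]), np.float64(0.107)) 
rL both (array([586.46, 261.61, -75.32]), np.float64(0.107)) (array([585.44, 262.37, -75.67,   2.47]), np.float64(0.098))
rR top (array([ 595.28, -285.85,  -81.21]), np.float64(0.105)) 
rR both (array([ 596.31, -286.29,  -81.11]), np.float64(0.105)) (array([ 595.17, -284.08,  -81.57,    4.06]), np.float64(0.093))
now [ 231.1 -607.1  238.2] yaw -69.2 q7 -0.07 t 0.2
12 rows of [ 0.1054  0.0279 -0.0046] [-2.000e-04 -1.000e-04 -2.332e-01] mm/row 43.6 deg/row 6.7
```

```bash
python3 -m creep '[[[0.105,0.028,-0.005,0,0,-0.235,-1],[0.105,0.028,-0.005,0,0,-0.235,-1],[0.105,0.028,-0.005,0,0,-0.235,-1],[0.105,0.028,-0.005,0,0,-0.235,-1],[0.105,0.028,-0.005,0,0,-0.235,-1],[0.105,0.028,-0.005,0,0,-0.235,-1],[0.105,0.028,-0.005,0,0,-0.235,-1],[0.105,0.028,-0.005,0,0,-0.235,-1]]]' 25 && python3 -m creep '[[[0.105,0.028,-0.005,0,0,-0.235,-1],[0.105,0.028,-0.005,0,0,-0.235,-1],[0.105,0.028,-0.005,0,0,-0.235,-1],[0.105,0.028,-0.005,0,0,-0.235,-1],[0,0,0,0,0,0,-1],[0,0,0,0,0,0,-1],[0,0,0,0,0,0,-1],[0,0,0,0,0,0,-1]]]'
python3 - <<'E'
from h import *
m=camera_model('wrist');I=capture('wrist');cv2.imwrite('pics/w1.png',I);o=[(m,mask(I))]+snap(('top',))
g=(596,-286,-81)
print(fit(o[:1],g),fit(o,g),fit(o,g,True),fit(o[1:],g))
plan((585,-280,260),9,3)
E
```

```text
t: 1.0
eef_pos: [524.4, -441.2, 254.4]
ee_rot: [0.793, 0.609, 0.0, -0.0]
ft_force: [0.6, -1.0, -0.9]
gripper_width: 1.003
finger_force: 0.0
t: 1.8
eef_pos: [581.8, -282.6, 262.4]
ee_rot: [0.633, 0.774, -0.001, -0.0]
ft_force: [-0.0, -0.8, 0.6]
gripper_width: 0.998
finger_force: 0.0
(array([ 597.95, -287.22,  -81.35]), np.float64(0.036)) (array([ 597.38, -286.81,  -81.86]), np.float64(0.094)) (array([ 597.85, -287.86,  -81.54,   -8.03]), np.float64(0.082)) (array([ 595.6 , -285.77,  -81.84]), np.float64(0.105))
now [ 582.  -282.   262.5] yaw 11.5 q7 0.41 t 1.9
3 rows of [0.0012 0.0028 0.0021] [-0.0003  0.0002  0.0291] mm/row 1.5 deg/row 0.8
```

```bash
python3 - <<'E'
from h import *
plan((597,-287,130),8.6,4)
E
```

```text
now [ 582.  -282.   262.5] yaw 11.5 q7 0.41 t 1.9
4 rows of [-0.0047  0.0087  0.0828] [-0.0003  0.0001  0.0253] mm/row 33.4 deg/row 0.7
```

View pics/w1.png

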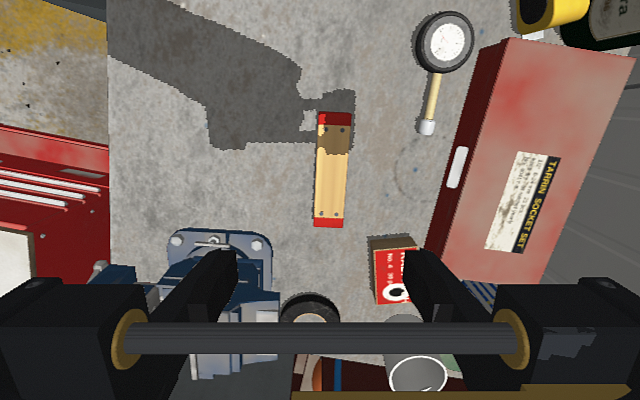

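The wrist view shows the right slat clear at (317–350, 112–227). The matchbox and tool box are off to the side. I'm descending to take a second view for height.

```bash
python3 -m creep '[[[-0.0047,0.0087,0.083,0,0,0.025,-1],[-0.0047,0.0087,0.083,0,0,0.025,-1],[-0.0047,0.0087,0.083,0,0,0.025,-1],[-0.0047,0.0087,0.083,0,0,0.025,-1],[0,0,0,0,0,0,-1],[0,0,0,0,0,0,-1],[0,0,0,0,0,0,-1],[0,0,0,0,0,0,-1]]]'
cat >> h.py <<'E'
import pickle,os
def wsnap(keep=None,name=None):
    m=camera_model('wrist');I=capture('wrist')
    if name: cv2.imwrite(f'pics/{name}.png',I)
    o=(m,mask(I))
    if keep: pickle.dump(o,open(keep,'wb'))
    return o
E
python3 - <<'E'
from h import *
m=dict(camera_model('wrist'))
o=wsnap('w2.pkl');g=(598,-287,-81.3)
print(fit([o],g),fit([o],g,True))
plan((597,-287,4),8.7,4)
E
```

```text
t: 2.7
eef_pos: [598.6, -286.0, 132.1]
ee_rot: [0.651, 0.759, 0.0, 0.002]
ft_force: [-0.3, -0.7, 0.3]
gripper_width: 0.999
finger_force: 0.0
(array([ 598.05, -287.2 ,  -81.49]), np.float64(0.031)) (array([ 598.07, -287.34,  -81.43,   -0.68]), np.float64(0.029))
now [ 598.4 -286.   131.8] yaw 8.8 q7 0.32 t 2.75
4 rows of [-0.0004 -0.0011  0.0799] [0.0012 0.0008 0.0005] mm/row 32.0 deg/row 0.0
```

```bash
python3 -m creep '[[[0,-0.001,0.08,0,0,0,-1],[0,-0.001,0.08,0,0,0,-1],[0,-0.001,0.08,0,0,0,-1],[0,-0.001,0.075,0,0,0,-1],[0,0,0,0,0,0,-1],[0,0,0,0,0,0,-1],[0,0,0,0,0,0,1],[0,0,0,0,0,0,1]]]' 25 && python3 -m creep '[[[0,0,0,0,0,0,1],[0,0,0,0,0,0,1],[0,0,0,0,0,0,1],[0,0,-0.06,0,0,0,1],[0,0,-0.12,0,0,0,1],[0,0,-0.12,0,0,0,1],[0,0,-0.12,0,0,0,1],[0,0,-0.1,0,0,0,1]]]'
python3 - <<'E'
from h import *
print(telemetry.observe()['gripper_width'],telemetry.observe()['finger_force'])
plan((530,30,230),0,8)
E
```

```text
t: 3.55
eef_pos: [596.4, -286.0, 4.8]
ee_rot: [0.651, 0.759, 0.0, 0.001]
ft_force: [-0.0, -0.0, -0.2]
gripper_width: 0.84
finger_force: 0.0
t: 4.35
eef_pos: [596.3, -285.8, 215.0]
ee_rot: [0.651, 0.759, 0.0, 0.001]
ft_force: [0.3, 0.3, 0.2]
gripper_width: 0.116
finger_force: 0.0
0.11565161020955009 0.0
now [ 596.3 -285.8  215. ] yaw 8.8 q7 0.35 t 4.35
8 rows of [ 0.1002 -0.0122 -0.0048] [0.0005 0.0002 0.0383] mm/row 40.4 deg/row 1.1
```

The fingers close slower than I allowed for and I lifted too early. I'm opening and re-measuring the slat.

```bash
python3 -m creep '[[[0,0,0.05,0,0,0,-1],[0,0,0.05,0,0,0,-1],[0,0,0.05,0,0,0,-1],[0,0,0.05,0,0,0,-1],[0,0,0,0,0,0,-1],[0,0,0,0,0,0,-1],[0,0,0,0,0,0,-1],[0,0,0,0,0,0,-1]]]'
python3 - <<'E'
from h import *
o=wsnap('w2.pkl');g=(598,-287,-81.3)
r=fit([o],g);print(r)
plan((*(r[0][:2]),4),r[0][2]+90,4)
E
```

```text
t: 5.15
eef_pos: [596.7, -286.0, 133.2]
ee_rot: [0.651, 0.759, 0.0, 0.001]
ft_force: [-0.8, -0.4, -0.3]
gripper_width: 0.819
finger_force: 0.0
(array([ 596.63, -287.28,  -81.36]), np.float64(0.031))
now [ 596.5 -286.   133. ] yaw 8.8 q7 0.32 t 5.2
4 rows of [-0.0008 -0.0001  0.0806] [0.0007 0.0005 0.001 ] mm/row 32.3 deg/row 0.0
```

```bash
python3 -m creep '[[[0,0,0.08,0,0,0,-1],[0,0,0.08,0,0,0,-1],[0,0,0.08,0,0,0,-1],[0,0,0.08,0,0,0,-1],[0,0,0,0,0,0,-1],[0,0,0,0,0,0,1],[0,0,0,0,0,0,1],[0,0,0,0,0,0,1]]]' 25 && python3 -m creep '[[[0,0,0,0,0,0,1],[0,0,0,0,0,0,1],[0,0,0,0,0,0,1],[0,0,0,0,0,0,1],[0,0,0,0,0,0,1],[0,0,0,0,0,0,1],[0,0,0,0,0,0,1],[0,0,0,0,0,0,1]]]' 25 
python3 - <<'E'
from h import *
plan((530,30,230),0,8)
E
```

```text
t: 6.0
eef_pos: [596.2, -285.8, 4.6]
ee_rot: [0.651, 0.759, 0.0, 0.0]
ft_force: [0.0, -0.6, 0.5]
gripper_width: 0.752
finger_force: 0.0
t: 6.8
eef_pos: [595.9, -285.7, 4.0]
ee_rot: [0.651, 0.759, -0.0, -0.0]
ft_force: [-0.6, 1.3, 2.6]
gripper_width: 0.45
finger_force: 25.0
now [ 595.9 -285.7    4. ] yaw 8.8 q7 0.27 t 6.8
8 rows of [ 0.1002 -0.0121 -0.0706] [-0.      0.      0.0382] mm/row 49.3 deg/row 1.1
```

```bash
python3 -m creep '[[[0,0,-0.05,0,0,0,1],[0,0,-0.1,0,0,0,1],[0,0,-0.1,0,0,0,1],[0,0,-0.1,0,0,0,1],[0,0,-0.1,0,0,0,1],[0,0,-0.1,0,0,0,1],[0,0,0,0,0,0,1],[0,0,0,0,0,0,1]]]'
python3 - <<'E'
from h import *
plan((415,20,230),0,8)
E
```

```text
t: 7.6
eef_pos: [596.3, -285.8, 225.7]
ee_rot: [0.651, 0.759, 0.0, 0.001]
ft_force: [0.2, 0.2, -1.5]
gripper_width: 0.449
finger_force: 25.0
now [ 596.3 -285.8  225.7] yaw 8.8 q7 0.35 t 7.6
8 rows of [ 0.1002 -0.0483 -0.0015] [0.0005 0.0003 0.0383] mm/row 44.5 deg/row 1.1
```

```bash
python3 -m creep '[[[0.1,-0.0483,0,0,0,0.0383,1],[0.1,-0.0483,0,0,0,0.0383,1],[0.1,-0.0483,0,0,0,0.0383,1],[0.1,-0.0483,0,0,0,0.0383,1],[0.1,-0.0483,0,0,0,0.0383,1],[0.1,-0.0483,0,0,0,0.0383,1],[0.1,-0.0483,0,0,0,0.0383,1],[0.1,-0.0483,0,0,0,0.0383,1]]]' && python3 -m creep '[[[0,0,0,0,0,0,1],[0,0,0,0,0,0,1],[0,0,0,0,0,0,1],[0,0,0,0,0,0,1],[0,0,0,0,0,0,1],[0,0,0,0,0,0,1],[0,0,0,0,0,0,1],[0,0,0,0,0,0,1]]]'
python3 - <<'E'
from h import *
o=wsnap('w3.pkl','w3')
for g in((541,85,0),(540,-25,-1)): print(fit([o],g),fit([o],g,True))
E
```

```text
t: 8.4
eef_pos: [412.3, 20.6, 222.9]
ee_rot: [0.708, 0.707, -0.001, -0.001]
ft_force: [0.9, 0.1, -0.1]
gripper_width: 0.45
finger_force: 25.0
t: 9.2
eef_pos: [414.7, 19.4, 223.9]
ee_rot: [0.707, 0.707, -0.0, -0.0]
ft_force: [0.7, 1.1, -0.3]
gripper_width: 0.45
finger_force: 25.0
(array([543.06,  83.67,  -0.56]), np.float64(0.217)) (array([ 5.4409e+02,  8.3590e+01, -4.6000e-01, -1.9900e+00]), np.float64(0.215))
(array([535.24, -26.13,  -0.73]), np.float64(0.413)) (array([537.68, -25.16,  -0.76,   3.61]), np.float64(0.41))
```

View pics/w3.png

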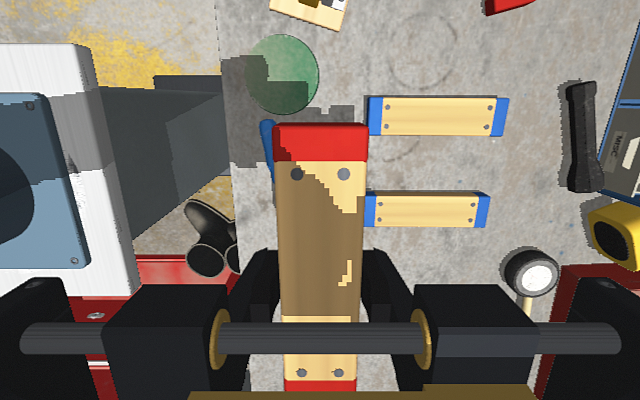

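The held slat touches the blue slats in the image: its red end spans (273–368, 124–160), and the blue slats are at (368–509, 96–136) and (365–489, 191–227). I'll cut the mask there and refit.

```bash
python3 - <<'E'
from h import *
m,K=pickle.load(open('w3.pkl','rb'))
K[120:,:369]=0;K1=K.copy();K[170:,:]=0
K2=K1.copy();K2[:,:366]=0
print(fit([(m,K)],(541,85,0)),fit([(m,K)],(541,85,0),True));print(fit([(m,K2)],(540,-25,-1)),fit([(m,K2)],(540,-25,-1),True))
print(telemetry.observe()['eef_pos'],[at(m,u,240).round(1) for u in((273,126),(367,124))])
I=cv2.imread('pics/w3.png')
# corners of tops, from picture, at z=20
for u in((369,97),(509,99),(506,136),(369,134),(489,192),(487,227)): print(u,at(m,u,20).round(1))
E
```

```text
(array([543.65,  83.76,  -0.59]), np.float64(0.06)) (array([545.23,  83.56,  -0.58,  -3.96]), np.float64(0.052))
(array([543.98, -26.45,  -0.68]), np.float64(0.134)) (array([ 5.5206e+02, -3.2180e+01, -4.0000e-02, -1.5630e+01]), np.float64(0.059))
[414.66369714  19.46422773 223.90600856] [array([396.8,  92.7, 240. ]), array([435.1,  93.4, 240. ])]
(369, 97) [468.4 103.9  20. ]
(509, 99) [618.  101.8  20. ]
(506, 136) [622.3  62.9  20. ]
(369, 134) [470.3  65.2  20. ]
(489, 192) [614.9  -1.9  20. ]
(487, 227) [620.3 -46.5  20. ]
```

```bash
cat >> h.py <<'E'
def crib(obs,g=(543,28.5,-.6),z0=0):
    """joint fit of both blue slats; obs: (m,K,W weight)"""
    def f(p):
        Z=R.from_euler('z',p[2],degrees=True).as_matrix();c=0
        for m,K,W in obs:
            h=0
            for y in(55,-55):
                q=Z@[0,y,0];h=np.maximum(h,hull(m,box(p[0]+q[0],p[1]+q[1],p[2],p[3] if len(p)>3 else z0),K.shape,3))
            c+=(np.abs(h-K)*W).sum()/(h*W).sum()
        return c
    out=[]
    for n in(3,4):
        x0=np.array([*g,z0][:n],float)
        for st in(6,2): x0=minimize(f,x0,method='Nelder-Mead',options=dict(initial_simplex=x0+np.vstack([np.zeros(n),np.diag([st,st,st/3,st][:n])]),xatol=.03,maxiter=250)).x
        out.append((x0.round(2),round(f(x0),3)))
    return out
E
python3 - <<'E'
from h import *
plan((543,30,120),-0.6,6)
E
```

```text
now [414.7  19.5 223.9] yaw -0.0 q7 -0.28 t 9.25
6 rows of [0.0046 0.0535 0.0433] [-0.     -0.      0.0034] mm/row 27.6 deg/row 0.1
```

```bash
python3 -m creep '[[[0.0046,0.0535,0.0433,0,0,0.0034,1],[0.0046,0.0535,0.0433,0,0,0.0034,1],[0.0046,0.0535,0.0433,0,0,0.0034,1],[0.0046,0.0535,0.0433,0,0,0.0034,1],[0.0046,0.0535,0.0433,0,0,0.0034,1],[0.0046,0.0535,0.0433,0,0,0.0034,1],[0,0,0,0,0,0,1],[0,0,0,0,0,0,1]]]' 
python3 - <<'E'
from h import *
m,K=wsnap('w4.pkl','w4')
print(telemetry.observe()['eef_pos'])
q=[proj(m,box(543,y,-.6,0)).round() for y in(83.7,-26.3)]
print(q[0].tolist(),q[1].tolist())
E
```

```text
t: 10.05
eef_pos: [542.4, 30.1, 119.7]
ee_rot: [0.711, 0.703, -0.001, -0.001]
ft_force: [-0.2, -0.2, -1.0]
gripper_width: 0.448
finger_force: 25.0
[542.38628382  30.03123937 120.27009292]
[[232.0, 159.0], [225.0, 164.0], [227.0, 111.0], [220.0, 112.0], [406.0, 159.0], [412.0, 164.0], [410.0, 111.0], [417.0, 112.0]] [[243.0, 271.0], [238.0, 283.0], [240.0, 234.0], [234.0, 243.0], [397.0, 271.0], [402.0, 283.0], [400.0, 234.0], [406.0, 243.0]]
```

View pics/w4.png

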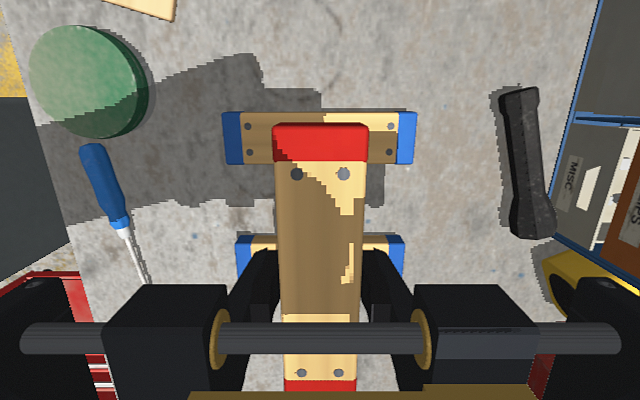

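The blue ends are visible either side of the held slat, upper slat at columns 222–416 and rows 111–164, which agrees with the prediction. Fitting jointly, with the occluded parts masked out.

```bash
python3 - <<'E'
from h import *
m,K=pickle.load(open('w4.pkl','rb'))
W=np.zeros(K.shape,np.float32);W[95:185,200:440]=1;W[215:256,215:425]=1;W[118:,262:378]=0;W[225:,250:395]=0;W[225:,250:395]=0
K=K.astype(np.float32)*W
r=crib([(m,K,W)]);print(r)
m3,K3=pickle.load(open('w3.pkl','rb'));W3=np.zeros(K3.shape,np.float32);W3[75:245,371:530]=1
r=crib([(m,K,W),(m3,K3*W3,W3)]);print(r)
E
```

```text
[(array([542.97,  28.19,  -0.57]), np.float32(0.081)), (array([542.84,  28.24,  -0.55,  -1.29]), np.float32(0.075))]
[(array([ 5.427e+02,  2.843e+01, -5.100e-01]), np.float32(0.142)), (array([ 5.4304e+02,  2.8320e+01, -4.8000e-01, -1.4500e+00]), np.float32(0.132))]
```

```bash
python3 - <<'E'
from h import *
m,K=pickle.load(open('w4.pkl','rb'))
I=cv2.imread('pics/w4.png')
for row in (135,150,180,200): 
    k=np.flatnonzero(np.abs(np.diff(I[row,255:390].astype(int),axis=0)).sum(1)>60)+255;print(row,k)
for u in ((272.5,135),(368.5,135),(273,124),(368,124)): print(at(m,u,136).round(1))
plan((597,29.3,60),-0.55,4)
E
```

```text
135 [270 271 368 369]
150 [271 272 281 282 366 367 385 386]
180 [315 316 364 365 383 384]
200 [272 273 334 335 352 353 383 384]
[524.9 100.  136. ]
[564.3  99.6 136. ]
[525.3 104.4 136. ]
[564. 104. 136.]
now [542.4  30.  120.3] yaw -0.6 q7 -0.43 t 10.1
4 rows of [-0.0001  0.0342  0.0377] [-0.0003  0.0001 -0.0003] mm/row 20.3 deg/row 0.0
```

```bash
python3 -m creep '[[[0,0.034,0.045,0,0,0,1],[0,0.034,0.045,0,0,0,1],[0,0.034,0.045,0,0,0,1],[0,0.033,0.045,0,0,0,1],[0,0,0.04,0,0,0,1],[0,0,0,0,0,0,1],[0,0,0,0,0,0,1],[0,0,0,0,0,0,1]]]' 
python3 - <<'E'
from h import *
m,K=wsnap('w5.pkl','w5')
print(telemetry.observe()['eef_pos'])
I=cv2.imread('pics/w5.png')[60:320,150:450];cv2.imwrite('pics/w5c.png',cv2.resize(I,None,fx=2.3,fy=2.3,interpolation=cv2.INTER_CUBIC))
E
```

```text
t: 10.9
eef_pos: [597.1, 29.5, 33.1]
ee_rot: [0.711, 0.704, 0.0, 0.0]
ft_force: [-0.2, 0.1, -1.5]
gripper_width: 0.454
finger_force: 25.0
[597.25935584  29.52672822  33.11103457]
```

View pics/w5c.png

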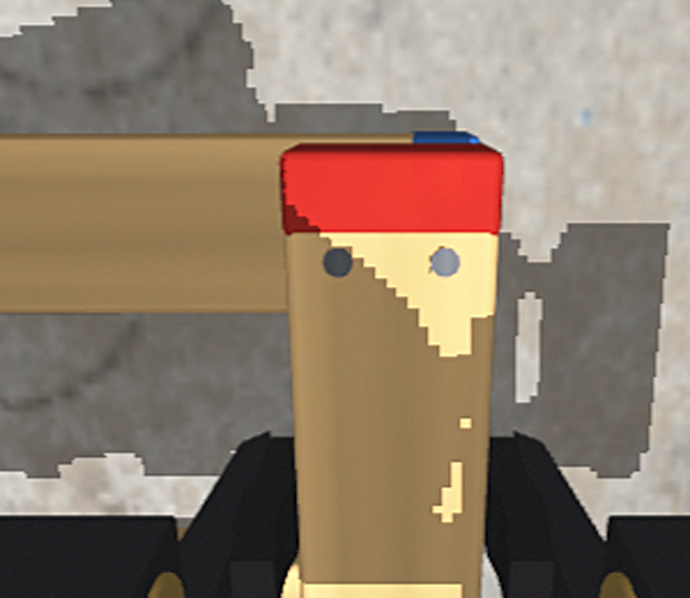

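```bash
python3 - <<'E'
from h import *
m,K=pickle.load(open('w5.pkl','rb'))
f=lambda u:(150+(u[0]+.5)/2.3-.5,60+(u[1]+.5)/2.3-.5)
for n,u,z in(('blue corner top',(478,134),20),('red R top',(503,152),49),('red L top',(281,152),49),('red R 230',(499,232),49),('red L230',(285,232),49),('blue back edge',(440,132),20),('b1 back edge left',(20,136),20),('b1 front edge left',(20,312),20)): print(n,at(m,f(u),z).round(1))
plan((596.5,29,24.5),-0.55,1)
E
```

```text
blue corner top [617.7 104.   20. ]
red R top [618.8 102.6  49. ]
red L top [579.4 103.   49. ]
red R 230 [618.7  88.3  49. ]
red L230 [579.3  88.7  49. ]
blue back edge [609.5 104.5  20. ]
b1 back edge left [519.1 104.6  20. ]
b1 front edge left [512.   64.9  20. ]
now [597.3  29.5  33.1] yaw -0.6 q7 -0.46 t 10.95
1 rows of [-0.0013 -0.0019  0.0215] [ 0.0025 -0.0001 -0.0012] mm/row 8.7 deg/row 0.1
```

```bash
python3 -m creep '[[[0.002,-0.002,0.01,0,0,0,1],[0,0,0.0115,0,0,0,1],[0,0,0,0,0,0,1],[0,0,0,0,0,0,1],[0,0,0,0,0,0,0.4],[0,0,0,0,0,0,-0.4],[0,0,0,0,0,0,-0.8],[0,0,0,0,0,0,-0.8]]]' && python3 -m creep '[[[0,0,0,0,0,0,-0.8],[0,0,-0.03,0,0,0,-0.8],[0,0,-0.1,0,0,0,-0.8],[0,0,-0.12,0,0,0,-0.8],[0,0,-0.12,0,0,0,-1],[0,0,-0.12,0,0,0,-1],[0,0,0,0,0,0,-1],[0,0,0,0,0,0,-1]]]' 
python3 - <<'E'
from h import *
o=wsnap('w6.pkl','w6')
print(fit([o],(597,28,90),z0=20))
plan((586,262,250),14.5,8)
E
```

```text
t: 11.75
eef_pos: [596.1, 30.2, 23.1]
ee_rot: [0.711, 0.703, -0.0, -0.0]
ft_force: [1.2, -1.0, -0.1]
gripper_width: 0.7
finger_force: 0.0
t: 12.55
eef_pos: [596.9, 30.2, 221.1]
ee_rot: [0.711, 0.703, 0.001, 0.001]
ft_force: [-0.7, 0.3, -0.6]
gripper_width: 0.999
finger_force: 0.0
(array([596.75,  28.48,  89.36]), np.float64(0.311))
now [595.9  30.  219.4] yaw -0.6 q7 -0.35 t 12.6
8 rows of [ 0.0726  0.0045 -0.0096] [-0.0001  0.0001 -0.0659] mm/row 29.4 deg/row 1.9
```

```bash
python3 -m creep '[[[0.0726,0.0045,0.03,0,0,-0.066,-1],[0.0726,0.0045,0.03,0,0,-0.066,-1],[0.0726,0.0045,0.03,0,0,-0.066,-1],[0.0726,0.0045,0.03,0,0,-0.066,-1],[0.0726,0.0045,0.03,0,0,-0.066,-1],[0.0726,0.0045,0.03,0,0,-0.066,-1],[0.0726,0.0045,0,0,0,-0.066,-1],[0.0726,0.0045,0,0,0,-0.066,-1]]]' && python3 -m creep '[[[0,0,0,0,0,0,-1],[0,0,0,0,0,0,-1],[0,0,0,0,0,0,-1],[0,0,0,0,0,0,-1],[0,0,0,0,0,0,-1],[0,0,0,0,0,0,-1],[0,0,0,0,0,0,-1],[0,0,0,0,0,0,-1]]]' 
python3 - <<'E'
from h import *
o=wsnap('w7.pkl');g=(586.5,261.7,-75.5)
r=fit([o],g);print(r,fit([o],g,True))
plan((*(r[0][:2]),4),r[0][2]+90,4)
E
```

```text
t: 13.4
eef_pos: [584.5, 262.5, 144.6]
ee_rot: [0.611, 0.791, -0.002, -0.001]
ft_force: [-0.2, 0.6, 0.3]
gripper_width: 1.004
finger_force: 0.0
t: 14.2
eef_pos: [586.3, 262.0, 147.5]
ee_rot: [0.612, 0.791, 0.0, 0.0]
ft_force: [-0.5, 0.2, -0.4]
gripper_width: 0.998
finger_force: 0.0
(array([588.4 , 260.95, -75.78]), np.float64(0.035)) (array([588.49, 260.87, -75.66,  -0.95]), np.float64(0.03))
now [586.3 262.1 147.5] yaw 14.5 q7 -0.53 t 14.25
4 rows of [-0.001   0.0011  0.0897] [ 0.0001 -0.      0.0026] mm/row 35.9 deg/row 0.1
```

```bash
python3 -m creep '[[[-0.001,0.001,0.09,0,0,0.002,-1],[-0.001,0.001,0.09,0,0,0.002,-1],[-0.001,0.001,0.09,0,0,0.002,-1],[-0.001,0.001,0.088,0,0,0.002,-1],[0,0,0,0,0,0,0],[0,0,0,0,0,0,1],[0,0,0,0,0,0,1],[0,0,0,0,0,0,1]]]' 25 && python3 -m creep '[[[0,0,0,0,0,0,1],[0,0,0,0,0,0,1],[0,0,0,0,0,0,1],[0,0,0,0,0,0,1],[0,0,0,0,0,0,1],[0,0,0,0,0,0,1],[0,0,0,0,0,0,1],[0,0,-0.05,0,0,0,1]]]' && python3 -m creep '[[[0,0,-0.05,0,0,0,1],[0,0,-0.1,0,0,0,1],[0,0,-0.1,0,0,0,1],[0,0,-0.08,0,0,0,1],[0,0,0,0,0,0,1],[0,0,0,0,0,0,1],[0,0,0,0,0,0,1],[0,0,0,0,0,0,1]]]'
python3 - <<'E'
from h import *
plan((486.5,29.5,130),-0.55,7)
E
```

```text
t: 15.05
eef_pos: [588.3, 260.9, 4.6]
ee_rot: [0.614, 0.79, 0.0, 0.0]
ft_force: [-0.4, 0.1, 0.9]
gripper_width: 0.661
finger_force: 0.0
t: 15.85
eef_pos: [586.2, 259.9, 22.2]
ee_rot: [0.613, 0.79, -0.002, -0.001]
ft_force: [-0.2, -0.0, -0.9]
gripper_width: 0.453
finger_force: 25.0
t: 16.65
eef_pos: [587.3, 260.4, 154.6]
ee_rot: [0.614, 0.79, -0.001, -0.001]
ft_force: [0.8, 0.2, -1.7]
gripper_width: 0.446
finger_force: 25.0
now [587.3 260.4 154.6] yaw 14.3 q7 -0.53 t 16.65
7 rows of [-0.0769 -0.0472  0.0089] [-0.0008  0.0002  0.0741] mm/row 36.3 deg/row 2.1
```

```bash
python3 -m creep '[[[-0.077,-0.0472,0.005,0,0,0.074,1],[-0.077,-0.0472,0.005,0,0,0.074,1],[-0.077,-0.0472,0.005,0,0,0.074,1],[-0.077,-0.0472,0.005,0,0,0.074,1],[-0.077,-0.0472,0.005,0,0,0.074,1],[-0.077,-0.0472,0.005,0,0,0.074,1],[-0.077,-0.0472,0.005,0,0,0.074,1],[0,0,0,0,0,0,1]]]' && python3 -m creep '[[[0,0,0.08,0,0,0,1],[0,0,0.08,0,0,0,1],[0,0,0.08,0,0,0,1],[0,0,0,0,0,0,1],[0,0,0,0,0,0,1],[0,0,0,0,0,0,1],[0,0,0,0,0,0,1],[0,0,0,0,0,0,1]]]'
python3 - <<'E'
from h import *
m,K=wsnap('w8.pkl','w8')
print(telemetry.observe()['eef_pos'])
plan((486.3,29.6,24.5),-0.55,1)
I=cv2.imread('pics/w8.png')[60:320,200:540];cv2.imwrite('pics/w8c.png',cv2.resize(I,None,fx=2.3,fy=2.3,interpolation=cv2.INTER_CUBIC))
E
```

```text
t: 17.45
eef_pos: [483.9, 24.6, 140.6]
ee_rot: [0.713, 0.701, -0.003, -0.001]
ft_force: [-0.5, -0.4, -1.5]
gripper_width: 0.452
finger_force: 25.0
t: 18.25
eef_pos: [488.2, 29.8, 47.3]
ee_rot: [0.71, 0.704, 0.001, 0.001]
ft_force: [-0.5, -0.5, -0.9]
gripper_width: 0.451
finger_force: 25.0
[488.05282714  29.77080326  47.06595823]
now [488.1  29.8  47.1] yaw -0.5 q7 -0.54 t 18.3
1 rows of [-0.0005 -0.0045  0.0564] [0.0032 0.     0.    ] mm/row 22.6 deg/row 0.1
```

View pics/w8c.png

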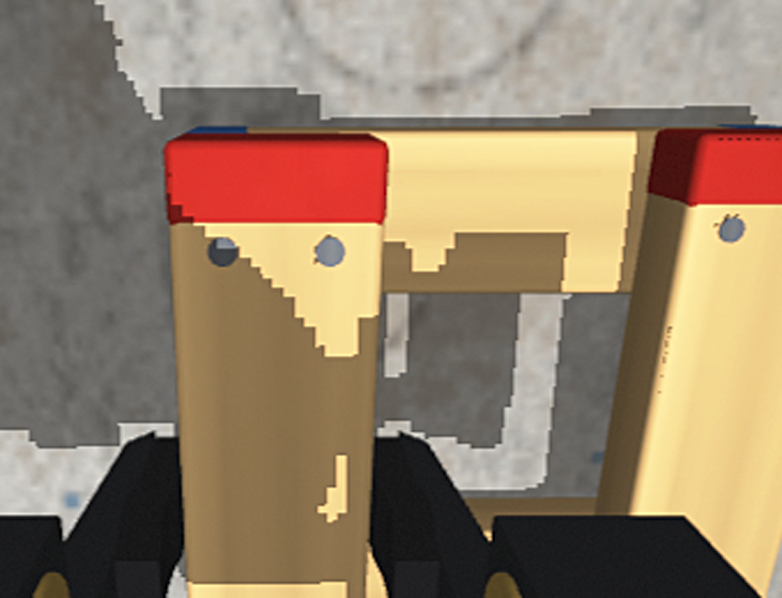

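```bash
python3 - <<'E'
from h import *
m,K=pickle.load(open('w8.pkl','rb'))
f=lambda u:(200+(u[0]+.5)/2.3-.5,60+(u[1]+.5)/2.3-.5)
for n,u,z in(('blue corner top',(188,131),20),('blue back edge',(240,127),20),('blue back edge2',(500,127),20),('blue back edge3',(740,125),20),('front edge',(500,292),20),('red R',(388,150),63),('red L',(165,150),63),('red end',(280,141),63),('red2 L',(700,170),40),('red2 L',(690,205),40),('red2 Lback',(706,135),40)): print(n,at(m,f(u),z).round(1))
E
```

```text
blue corner top [469.5 104.5  20. ]
blue back edge [481.7 105.2  20. ]
blue back edge2 [542.6 104.6  20. ]
blue back edge3 [598.7 104.5  20. ]
front edge [546.2  64.5  20. ]
red R [509.9 103.3  63. ]
red L [470.3 103.7  63. ]
red end [490.8 105.   63. ]
red2 L [579.6  96.6  40. ]
red2 L [578.7  89.2  40. ]
red2 Lback [579.5 103.7  40. ]
```

```bash
python3 -m creep '[[[0,-0.0028,0.02,0,0,0,1],[0,0,0.02,0,0,0,1],[0,0,0.0175,0,0,0,1],[0,0,0,0,0,0,1],[0,0,0,0,0,0,1],[0,0,0,0,0,0,0.4],[0,0,0,0,0,0,-0.4],[0,0,0,0,0,0,-0.8]]]' && python3 -m creep '[[[0,0,0,0,0,0,-0.8],[0,0,0,0,0,0,-0.8],[0,0,-0.03,0,0,0,-0.8],[0,0,-0.1,0,0,0,-0.8],[0,0,-0.12,0,0,0,-1],[0,0,-0.12,0,0,0,-1],[0,0,-0.12,0,0,0,-1],[0,0,0,0,0,0,-1]]]' 
python3 - <<'E'
from h import *
plan((543,20,260),-0.5,4)
E
```

```text
t: 19.1
eef_pos: [486.4, 29.9, 23.2]
ee_rot: [0.71, 0.704, 0.0, 0.0]
ft_force: [-1.0, -0.4, -0.2]
gripper_width: 0.61
finger_force: 0.0
t: 19.9
eef_pos: [490.0, 30.6, 226.0]
ee_rot: [0.71, 0.704, 0.004, 0.004]
ft_force: [1.5, 0.7, -0.5]
gripper_width: 0.999
finger_force: 0.0
now [490.   30.6 226. ] yaw -0.5 q7 -0.36 t 19.9
4 rows of [-0.0063  0.0334 -0.021 ] [ 0.0058 -0.0002 -0.0003] mm/row 16.0 deg/row 0.2
```

```bash
python3 -m creep '[[[-0.006,0.0334,-0.021,0,0,0,-1],[-0.006,0.0334,-0.021,0,0,0,-1],[-0.006,0.0334,-0.021,0,0,0,-1],[-0.006,0.0334,-0.021,0,0,0,-1],[0,0,0,0,0,0,-1],[0,0,0,0,0,0,-1],[0,0,0,0,0,0,-1],[0,0,0,0,0,0,-1]]]'
cat >> h.py <<'E'
def multi(obs,P0,Z,dims,st=2):
    """joint fit of several boxes (x,y,yaw each) to mask; obs (m,K,W)"""
    def f(p):
        c=0
        for m,K,W in obs:
            h=0
            for b,z,d in zip(p.reshape(-1,3),Z,dims): h=np.maximum(h,hull(m,box(*b,z,*d),K.shape,3))
            c+=(np.abs(h-K)*W).sum()/1000
        return c
    x=np.array(P0,float).ravel()
    r=minimize(f,x,method='Powell',options=dict(direc=np.diag(np.tile([st,st,st/2],len(Z))),xtol=1e-2,ftol=1e-4,maxiter=8))
    return r.x.reshape(-1,3).round(2),f(x),r.fun
def crop(m,K,a):
    x0,y0,x1,y1=a;return dict(m,cx=m['cx']-x0,cy=m['cy']-y0),K[y0:y1,x0:x1].astype(np.float32)
E
python3 - <<'E'
from h import *
m,K=wsnap('w9.pkl','w9')
P=[(542.4,83.3,-.5),(541.5,-26.7,-.5),(597,28.7,89.5),(487,29.7,89.5)];Z=[0,0,20,20]
q=np.vstack([proj(m,box(*b,z)) for b,z in zip(P,Z)]);a=[int(v) for v in (*(q.min(0)-12),*(q.max(0)+13))];print(a)
m2,K2=crop(m,K,a);W=np.ones_like(K2)
cv2.imwrite('pics/w9m.png',K2*255)
print(multi([(m2,K2,W)],P,Z,[(150,40,20)]*4))
plan((435,250,270),65,8)
E
```

```text
t: 20.7
eef_pos: [538.7, 19.8, 252.4]
ee_rot: [0.71, 0.704, -0.0, -0.0]
ft_force: [0.5, -0.2, -0.0]
gripper_width: 1.001
finger_force: 0.0
[241, 85, 403, 237]
(array([[ 5.4371e+02,  8.3900e+01, -5.1000e-01],
       [ 5.4453e+02, -2.6300e+01, -7.0000e-01],
       [ 5.9760e+02,  2.8350e+01,  8.9310e+01],
       [ 4.8757e+02,  3.0280e+01,  8.9420e+01]]), np.float32(0.5763334), np.float32(0.4096667))
now [538.9  19.8 252.5] yaw -0.5 q7 -0.32 t 20.75
8 rows of [ 0.0831  0.0056 -0.0055] [-2.000e-04 -1.000e-04 -2.859e-01] mm/row 33.4 deg/row 8.2[ WARN:0@0.524] global loadsave.cpp:1063 imwrite_ Unsupported depth image for selected encoder is fallbacked to CV_8U.
```

```bash
python3 - <<'E'
from h import *
m=camera_model('top');a,b=at(m,(245,203.7),64),at(m,(285,216),64);print(a,b,(a+b)/2,np.degrees(np.arctan2(*(a-b)[1::-1])))
c=(a+b)/2
plan((c[0],c[1]-10,240),-17,7)
E
```

```text
[438.68995641 327.49495644  64.        ] [401.16069728 197.32416309  64.        ] [419.92532685 262.40955976  64.        ] 73.9173142403179
now [538.9  19.8 252.5] yaw -0.5 q7 -0.32 t 20.75
7 rows of [ 0.077  -0.0533  0.0045] [-0.0003  0.0001  0.0822] mm/row 37.5 deg/row 2.4
```

```bash
python3 -m creep '[[[0.077,-0.053,0.0045,0,0,0.082,-1],[0.077,-0.053,0.0045,0,0,0.082,-1],[0.077,-0.053,0.0045,0,0,0.082,-1],[0.077,-0.053,0.0045,0,0,0.082,-1],[0.077,-0.053,0.0045,0,0,0.082,-1],[0.077,-0.053,0.0045,0,0,0.082,-1],[0.077,-0.053,0.0045,0,0,0.082,-1],[0,0,0,0,0,0,-1]]]' && python3 -m creep '[[[0,0,0,0,0,0,-1],[0,0,0,0,0,0,-1],[0,0,0,0,0,0,-1],[0,0,0,0,0,0,-1],[0,0,0,0,0,0,-1],[0,0,0,0,0,0,-1],[0,0,0,0,0,0,-1],[0,0,0,0,0,0,-1]]]'
python3 - <<'E'
from h import *
m,K=wsnap('w10.pkl','w10')
pickle.dump(m,open('w10m.pkl','wb'))
print(telemetry.observe()['eef_pos'])
print(proj(m,box(420,262,74,8,150,20,56)).round().tolist())
I=cv2.imread('pics/w10.png')[40:290,220:420];cv2.imwrite('pics/w10c.png',cv2.resize(I,None,fx=2.4,fy=2.4,interpolation=cv2.INTER_CUBIC))
E
```

```text
t: 21.55
eef_pos: [418.4, 257.4, 240.4]
ee_rot: [0.802, 0.598, 0.001, -0.001]
ft_force: [0.1, 0.1, 0.3]
gripper_width: 1.001
finger_force: 0.0
t: 22.35
eef_pos: [421.4, 252.2, 240.2]
ee_rot: [0.804, 0.595, -0.0, -0.0]
ft_force: [0.4, -0.5, 0.5]
gripper_width: 1.005
finger_force: 0.0
[421.35775756 252.26663299 240.17145152]
[[324.0, 219.0], [325.0, 237.0], [309.0, 219.0], [307.0, 237.0], [323.0, 98.0], [323.0, 98.0], [305.0, 98.0], [303.0, 98.0]]
```

View pics/w10c.png

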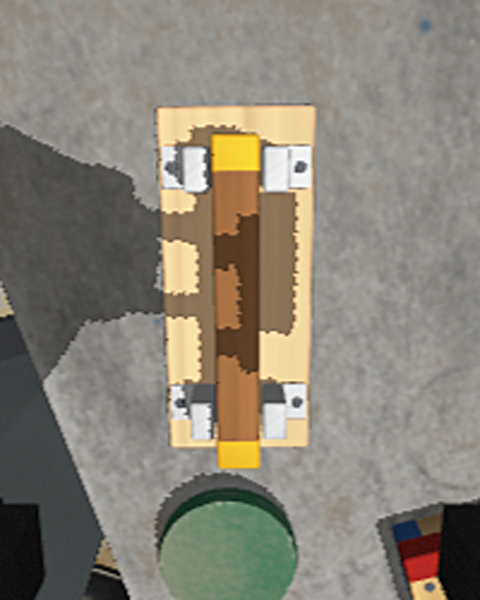

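The wrist crop shows the board on edge: its top-face corners are at (212,134), (260,134), (218,468) and (260,468) in the crop. The tin sits beyond its near end.

```bash
python3 - <<'E'
from h import *
m=pickle.load(open('w10m.pkl','rb'));t=camera_model('top')
f=lambda u:(220+(u[0]+.5)/2.4-.5,40+(u[1]+.5)/2.4-.5)
C=[(212,134),(260,134),(218,468),(260,468)]
P=np.array([at(m,f(u),64) for u in C]);print(P.round(1));c=P.mean(0);d=(P[0]+P[1]-P[2]-P[3])/2
yaw=np.degrees(np.arctan2(d[1],d[0]));print(c.round(1),np.linalg.norm(d),yaw)
I=cv2.imread('pics/top0.png');h=cv2.cvtColor(I,cv2.COLOR_BGR2HSV);Y=((h[...,0]>20)&(h[...,0]<32)&(h[...,1]>180)&(h[...,2]>120)).astype(np.uint8)
n,l,s,ce=cv2.connectedComponentsWithStats(Y[190:230,230:300]);
for i in range(1,n):
    if s[i,4]>5: print(s[i,4],ce[i]+[230,190])
I=cv2.imread('pics/w10.png');h=cv2.cvtColor(I,cv2.COLOR_BGR2HSV);Y2=((h[...,0]>20)&(h[...,0]<32)&(h[...,1]>200)&(h[...,2]>120)).astype(np.uint8)
n2,l2,s2,ce2=cv2.connectedComponentsWithStats(Y2[40:290,280:360])
A=sorted([tuple(ce2[i]+[280,40]) for i in range(1,n2) if s2[i,4]>30],key=lambda u:u[1]);B=sorted([tuple(ce[i]+[230,190]) for i in range(1,n) if s[i,4]>5],key=lambda u:u[0])
print(A,B)
for a,b in zip(A,B): print(tri([(m,a),(t,b)]).round(1))
plan((c[0],c[1],110),yaw-90,4)
E
```

```text
[[436.8 337.7  64. ]
 [455.5 332.   64. ]
 [394.1 194.7  64. ]
 [413.1 188.9  64. ]]
[424.9 263.4  64. ] 149.22332534633284 73.44194705728123
24 [244.66666667 203.29166667]
28 [284.28571429 215.64285714]
[(np.float64(316.23225806451615), np.float64(103.67096774193548)), (np.float64(319.0864864864865), np.float64(228.95135135135135))] [(np.float64(244.66666666666666), np.float64(203.29166666666666)), (np.float64(284.2857142857143), np.float64(215.64285714285714))]
[441.2 328.6  61.7]
[403.9 199.1  63.6]
now [421.4 252.3 240.2] yaw -17.0 q7 -1.13 t 22.4
4 rows of [0.0073 0.0001 0.0814] [-0.      0.     -0.0037] mm/row 32.7 deg/row 0.1
```

```bash
python3 -m creep '[[[0.0145,0,0.08,0,0,-0.007,-1],[0.0145,0,0.08,0,0,-0.007,-1],[0,0,0.1,0,0,0,0],[0,0,0.1,0,0,0,0],[0,0,0.1,0,0,0,0],[0,0,0.06,0,0,0,0],[0,0,0,0,0,0,1],[0,0,0,0,0,0,1]]]' 25 && python3 -m creep '[[[0,0,0,0,0,0,1],[0,0,0,0,0,0,1],[0,0,0,0,0,0,1],[0,0,0,0,0,0,1],[0,0,0,0,0,0,1],[0,0,0,0,0,0,1],[0,0,0,0,0,0,1],[0,0,0,0,0,0,1]]]'
```

```text
t: 23.2
eef_pos: [424.8, 263.7, 32.6]
ee_rot: [0.802, 0.598, -0.0, -0.0]
ft_force: [-0.5, -0.1, -0.6]
gripper_width: 0.48
finger_force: 0.0
t: 24.0
eef_pos: [424.9, 264.0, 33.0]
ee_rot: [0.802, 0.598, 0.001, -0.0]
ft_force: [-2.2, -0.3, 7.8]
gripper_width: 0.225
finger_force: 24.7
```

```bash
python3 -m creep '[[[0,0,-0.02,0,0,0,1],[0,0,-0.04,0,0,0,1],[0,0,-0.08,0,0,0,1],[0,0,-0.1,0,0,0,1],[0,0,-0.1,0,0,0,1],[0,0,-0.05,0,0,0,1],[0,0,0,0,0,0,1],[0,0,0,0,0,0,1]]]'
python3 - <<'E'
from h import *
print(telemetry.observe()['gripper_width'])
plan((450,0,185),-8,6)
plan((405,-262,185),0,12)
E
```

```text
t: 24.8
eef_pos: [424.6, 262.7, 187.9]
ee_rot: [0.802, 0.598, -0.0, 0.0]
ft_force: [0.6, -0.8, -1.4]
gripper_width: 0.224
finger_force: 24.7
0.22420644422579436
now [424.6 262.7 187.9] yaw -16.6 q7 -1.2 t 24.8
6 rows of [-0.1044  0.035   0.0012] [ 0.0001  0.0002 -0.0501] mm/row 44.0 deg/row 1.4
now [424.6 262.7 187.9] yaw -16.6 q7 -1.2 t 24.8
12 rows of [-0.109   0.0131  0.0006] [ 0.      0.0001 -0.0483] mm/row 43.9 deg/row 1.4
```

```bash
python3 -m creep '[[[-0.1044,0.035,0,0,0,-0.05,1],[-0.1044,0.035,0,0,0,-0.05,1],[-0.1044,0.035,0,0,0,-0.05,1],[-0.1044,0.035,0,0,0,-0.05,1],[-0.1044,0.035,0,0,0,-0.05,1],[-0.1044,0.035,0,0,0,-0.05,1],[0,0,0,0,0,0,1],[0,0,0,0,0,0,1]]]'
python3 - <<'E'
from h import *
plan((405,-262,120),0,7)
E
```

```text
t: 25.6
eef_pos: [449.1, -0.3, 186.7]
ee_rot: [0.756, 0.655, -0.001, -0.001]
ft_force: [-0.6, 1.4, -1.5]
gripper_width: 0.226
finger_force: 24.7
now [ 4.491e+02 -3.000e-01  1.867e+02] yaw -8.1 q7 -0.46 t 25.6
7 rows of [-0.0945 -0.0081  0.0239] [-0.0009 -0.     -0.0406] mm/row 39.1 deg/row 1.2
```

```bash
python3 -m creep '[[[-0.0945,-0.008,0.015,0,0,-0.04,1],[-0.0945,-0.008,0.015,0,0,-0.04,1],[-0.0945,-0.008,0.015,0,0,-0.04,1],[-0.0945,-0.008,0.015,0,0,-0.04,1],[-0.0945,-0.008,0.015,0,0,-0.04,1],[-0.0945,-0.008,0.02,0,0,-0.04,1],[-0.0945,-0.008,0.02,0,0,-0.04,1],[0,0,0,0,0,0,1]]]'
python3 - <<'E'
from h import *
plan((405,-262,25.5),0,4)
E
```

```text
t: 26.4
eef_pos: [405.4, -264.3, 140.4]
ee_rot: [0.708, 0.706, -0.001, -0.001]
ft_force: [-0.3, 1.2, -2.7]
gripper_width: 0.227
finger_force: 24.7
now [ 405.4 -264.3  140.4] yaw -0.2 q7 0.23 t 26.4
4 rows of [ 0.0014 -0.0002  0.0718] [-0.0013 -0.     -0.0019] mm/row 28.7 deg/row 0.1
```

```bash
python3 -m creep '[[[0,0,0.1,0,0,0,1],[0,0,0.1,0,0,0,1],[0,0,0.05,0,0,0,1],[0,0,0.02,0,0,0,1],[0,0,0.013,0,0,0,1],[0,0,0,0,0,0,1],[0,0,0,0,0,0,1],[0,0,0,0,0,0,1]]]'
```

```text
t: 27.2
eef_pos: [407.6, -261.6, 29.9]
ee_rot: [0.707, 0.707, 0.0, 0.001]
ft_force: [0.7, -0.5, -1.8]
gripper_width: 0.226
finger_force: 24.7
```

```bash
python3 -m creep '[[[0,0,0.005,0,0,0,1],[0,0,0.005,0,0,0,1],[0,0,0.002,0,0,0,1],[0,0,0,0,0,0,1],[0,0,0,0,0,0,1],[0,0,0,0,0,0,1],[0,0,0,0,0,0,1],[0,0,0,0,0,0,1]]]'
```

```text
t: 28.0
eef_pos: [406.6, -261.5, 24.7]
ee_rot: [0.707, 0.707, -0.0, -0.0]
ft_force: [-2.2, 0.2, 8.3]
gripper_width: 0.225
finger_force: 24.9
```

```bash
python3 -m creep '[[[0,0,0,0,0,0,0.2],[0,0,0,0,0,0,0.2],[0,0,0,0,0,0,0.2],[0,0,0,0,0,0,0.2],[0,0,-0.03,0,0,0,0.2],[0,0,-0.07,0,0,0,0.2],[0,0,-0.1,0,0,0,0.2],[0,0,0,0,0,0,0.2]]]' && python3 -m creep '[[[0,-0.07,0,0,0,0,1],[0,-0.07,0,0,0,0,1],[0,0,0,0,0,0,1],[0,0,0.05,0,0,0,1],[0,0,0.05,0,0,0,1],[0,0,0,0,0,0,1],[0,0,0,0,0,0,1],[0,0,0,0,0,0,1]]]' 
python3 - <<'E'
from h import *
m,K=wsnap('w11.pkl','w11');o=[(m,K)]
print(telemetry.observe()['eef_pos'],telemetry.observe()['gripper_width'])
print(fit(o,(406,-261,90),L=150,W=20,H=56),fit(o,(406,-261,90),L=150,W=56,H=20))
E
```

```text
t: 28.8
eef_pos: [409.7, -262.7, 108.8]
ee_rot: [0.707, 0.707, 0.001, 0.004]
ft_force: [0.7, -0.1, -0.7]
gripper_width: 0.398
finger_force: 0.0
t: 29.6
eef_pos: [351.7, -261.5, 65.0]
ee_rot: [0.707, 0.707, 0.0, 0.001]
ft_force: [-1.5, 0.2, -0.7]
gripper_width: 0.011
finger_force: 0.0
[ 351.64416812 -261.56860386   64.98649633] 0.003492168644819881
(array([ 407.51, -262.1 ,   90.65]), np.float64(0.41)) (array([ 405.04, -262.39,   90.47]), np.float64(0.88))
```

```bash
python3 -m creep '[[[0,0,0.045,0,0,0,1],[0,0.02,0,0,0,0,1],[0,0.03,0,0,0,0,1],[0,0.03,0,0,0,0,1],[0,0.03,0,0,0,0,1],[0,0.03,0,0,0,0,1],[0,0.03,0,0,0,0,1],[0,0,0,0,0,0,1]]]' && python3 -m creep '[[[0,0,-0.1,0,0,0,0],[0,0,-0.12,0,0,0,-1],[0,0.02,-0.1,0,0,0,-1],[0,0,0,0,0,0,-1],[0,0,0,0,0,0,-1],[0,0,0,0,0,0,-1],[0,0,0,0,0,0,-1],[0,0,0,0,0,0,-1]]]' 
python3 - <<'E'
from h import *
m,K=wsnap('w12.pkl','w12');o=[(m,K)]
print(telemetry.observe()['eef_pos'])
for x in(440,455): print(fit(o,(x,-261,90),L=150,W=56,H=20),fit(o,(x,-261,90),True,L=150,W=56,H=20))
E
```

```text
t: 30.45
eef_pos: [421.4, -261.0, 46.5]
ee_rot: [0.706, 0.708, 0.001, 0.001]
ft_force: [-0.6, -0.1, 0.5]
gripper_width: 0.001
finger_force: 0.0
t: 31.25
eef_pos: [426.2, -260.8, 173.0]
ee_rot: [0.707, 0.707, -0.0, -0.001]
ft_force: [-0.4, 0.1, -0.5]
gripper_width: 0.705
finger_force: 0.0
[ 426.34352254 -260.8736879   173.26027808]
(array([ 447.18, -262.77,   90.24]), np.float64(0.018)) (array([ 4.4707e+02, -2.6246e+02,  9.0320e+01,  7.0000e-02]), np.float64(0.018))
(array([ 447.09, -262.62,   90.31]), np.float64(0.018)) (array([ 447.05, -262.87,   90.08,   -0.51]), np.float64(0.018))
```

```bash
python3 -m creep '[[[-0.002,0.026,0.03,0,0,0,-1],[-0.002,0.026,0.07,0,0,0,-1],[0,0,0.08,0,0,0,-1],[0,0,0.08,0,0,0,-1],[0,0,0.08,0,0,0,-1],[0,0,0.06,0,0,0,-1],[0,0,0.021,0,0,0,-1],[0,0,0,0,0,0,-1]]]' 25 && python3 -m creep '[[[0,0,0,0,0,0,1],[0,0,0,0,0,0,1],[0,0,0,0,0,0,1],[0,0,0,0,0,0,1],[0,0,0,0,0,0,1],[0,0,0,0,0,0,1],[0,0,0,0,0,0,1],[0,0,0,0,0,0,1]]]'
python3 - <<'E'
from h import *
plan((447,-262,180),0,4)
E
```

```text
t: 32.1
eef_pos: [447.0, -262.2, 4.8]
ee_rot: [0.707, 0.707, -0.0, -0.001]
ft_force: [0.1, -0.1, 0.4]
gripper_width: 0.998
finger_force: 0.0
t: 32.9
eef_pos: [447.7, -263.1, 6.4]
ee_rot: [0.707, 0.707, -0.0, 0.0]
ft_force: [-2.5, 0.1, 6.1]
gripper_width: 0.635
finger_force: 25.0
now [ 447.7 -263.1    6.4] yaw 0.0 q7 0.06 t 32.9
4 rows of [ 0.0007 -0.0004 -0.1085] [-0.      0.0003  0.0002] mm/row 43.4 deg/row 0.0
```

```bash
python3 -m creep '[[[0,0,-0.03,0,0,0,1],[0,0,-0.07,0,0,0,1],[0,0,-0.1,0,0,0,1],[0,0,-0.1,0,0,0,1],[0,0,-0.1,0,0,0,1],[0,0,-0.05,0,0,0,1],[0,0,0,0,0,0,1],[0,0,0,0,0,0,1]]]'
python3 - <<'E'
from h import *
plan((542,29,160),89.45,12)
E
```

```text
t: 33.7
eef_pos: [447.3, -262.7, 185.6]
ee_rot: [0.707, 0.707, -0.0, 0.0]
ft_force: [0.2, 0.2, -1.3]
gripper_width: 0.635
finger_force: 25.0
now [ 447.3 -262.7  185.6] yaw 0.0 q7 0.22 t 33.7
12 rows of [0.0365 0.0607 0.0053] [-1.000e-04  0.000e+00 -2.601e-01] mm/row 28.4 deg/row 7.5
```

```bash
python3 -m creep '[[[0.0365,0.0607,0.003,0,0,-0.26,1],[0.0365,0.0607,0.003,0,0,-0.26,1],[0.0365,0.0607,0.003,0,0,-0.26,1],[0.0365,0.0607,0.003,0,0,-0.26,1],[0.0365,0.0607,0.003,0,0,-0.26,1],[0.0365,0.0607,0.003,0,0,-0.26,1],[0.0365,0.0607,0.003,0,0,-0.26,1],[0.0365,0.0607,0.003,0,0,-0.26,1]]]' && python3 -m creep '[[[0.0365,0.0607,0.003,0,0,-0.26,1],[0.0365,0.0607,0.003,0,0,-0.26,1],[0.0365,0.0607,0.003,0,0,-0.26,1],[0.0365,0.0607,0.003,0,0,-0.26,1],[0,0,0,0,0,0,1],[0,0,0,0,0,0,1],[0,0,0,0,0,0,1],[0,0,0,0,0,0,1]]]'
python3 - <<'E'
from h import *
plan((542.5,29,62),89.45,3)
E
```

```text
t: 34.5
eef_pos: [564.6, -79.4, 174.0]
ee_rot: [0.259, 0.966, 0.0, -0.002]
ft_force: [-1.5, 0.6, -1.1]
gripper_width: 0.627
finger_force: 25.0
t: 35.3
eef_pos: [542.6, 27.7, 170.9]
ee_rot: [0.006, 1.0, -0.0, -0.0]
ft_force: [0.2, -0.2, -1.6]
gripper_width: 0.63
finger_force: 25.0
now [542.6  27.7 170.9] yaw 89.3 q7 0.96 t 35.3
3 rows of [0.     0.0011 0.0907] [-0.0003 -0.0004 -0.0022] mm/row 36.3 deg/row 0.1
```

```bash
python3 -m creep '[[[0,0.001,0.09,0,0,-0.006,1],[0,0.001,0.09,0,0,0,1],[0,0.001,0.08,0,0,0,1],[0,0,0.005,0,0,0,1],[0,0,0,0,0,0,1],[0,0,0,0,0,0,1],[0,0,0,0,0,0,1],[0,0,0,0,0,0,1]]]'
python3 - <<'E'
from h import *
m,K=wsnap('w13.pkl','w13')
print(telemetry.observe()['eef_pos'])
I=cv2.imread('pics/w13.png')[70:290,170:470];cv2.imwrite('pics/w13c.png',cv2.resize(I,None,fx=2.6,fy=2.6,interpolation=cv2.INTER_CUBIC))
E
```

```text
t: 36.1
eef_pos: [543.3, 30.1, 66.6]
ee_rot: [0.004, 1.0, -0.0, 0.001]
ft_force: [1.1, -0.5, -1.4]
gripper_width: 0.632
finger_force: 25.0
[543.09288436  30.0695994   66.35477011]
```

View pics/w13c.png

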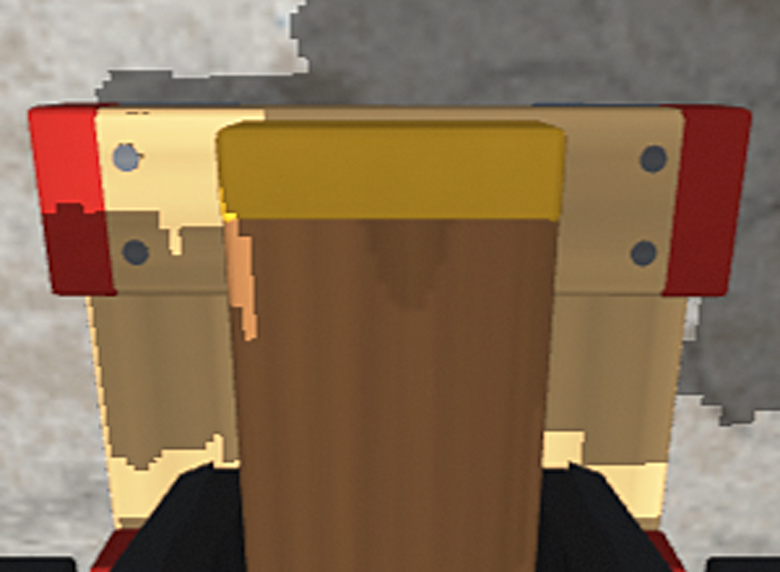

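The near red slat's top outer edge runs from (30,108) to (750,110) in the crop. The board's end spans (218,130)–(566,130).

```bash
python3 - <<'E'
from h import *
m,K=pickle.load(open('w13.pkl','rb'))
f=lambda u:(170+(u[0]+.5)/2.6-.5,70+(u[1]+.5)/2.6-.5)
for n,u,z in(('redL',(30,109),40),('redR',(750,111),40),('inner L',(53,294),40),('inner R',(727,295),40),('bdL',(217.5,130),80),('bdR',(566,130),80),('bdL2',(228,218),80),('bdR2',(559,218),80)): print(n,at(m,f(u),z).round(1))
plan((543,29,46.5),89.45,1)
E
```

```text
redL [466.8 -43.5  40. ]
redR [468.4 104.2  40. ]
inner L [506.1 -44.4  40. ]
inner R [507.4 104.5  40. ]
bdL [468.6   3.   80. ]
bdR [469.1  58.4  80. ]
bdL2 [482.7   3.7  80. ]
bdR2 [483.1  58.2  80. ]
now [543.1  30.1  66.4] yaw 89.6 q7 0.84 t 36.15
1 rows of [ 0.0003 -0.0027  0.0496] [-0.0002  0.0033  0.0042] mm/row 19.9 deg/row 0.2
```

```bash
python3 -m creep '[[[0.0025,-0.0015,0.02,0,0,0.006,1],[0,0,0.02,0,0,0,1],[0,0,0.011,0,0,0,1],[0,0,0,0,0,0,1],[0,0,0,0,0,0,1],[0,0,0,0,0,0,1],[0,0,0,0,0,0,1],[0,0,0,0,0,0,1]]]'
```

```text
t: 36.95
eef_pos: [541.4, 29.3, 45.3]
ee_rot: [0.005, 1.0, -0.001, -0.0]
ft_force: [-2.5, -2.3, 9.2]
gripper_width: 0.632
finger_force: 25.0
```

Seated, with 9 N of contact force. I'm releasing and retreating.

```bash
python3 -m creep '[[[0,0,-0.001,0,0,0,0],[0,0,0,0,0,0,-0.5],[0,0,0,0,0,0,-0.9],[0,0,0,0,0,0,-1],[0,0,0,0,0,0,-1],[0,0,-0.03,0,0,0,-1],[0,0,-0.08,0,0,0,-1],[0,0,-0.1,0,0,0,-1]]]' && python3 -m creep '[[[0,0,-0.1,0,0,0,-1],[0,0,-0.1,0,0,0,-1],[0,0,-0.1,0,0,0,-1],[0,0,0,0,0,0,-1],[0,0,0,0,0,0,-1],[0,0,0,0,0,0,-1],[0,0,0,0,0,0,-1],[0,0,0,0,0,0,-1]]]'
python3 - <<'E'
from h import *
m,K=wsnap('w14.pkl','w14')
P=[(543,83.5,-.5),(542.5,-26.5,-.5),(597,28.7,89.5),(487,29.7,89.5),(542,29.5,-.5)];Z=[0,0,20,20,40];D=[(150,40,20)]*4+[(150,56,20)]
q=np.vstack([proj(m,box(*b,z)) for b,z in zip(P,Z)]);a=[int(v) for v in (*(q.min(0)-12),*(q.max(0)+13))]
a=[max(a[0],0),max(a[1],0),min(a[2],640),min(a[3],400)];print(a,telemetry.observe()['eef_pos'])
m2,K2=crop(m,K,a)
print(multi([(m2,K2,np.ones_like(K2))],P,Z,D))
# bystanders: compare with start
T=capture('top');T0=cv2.imread('pics/top0.png');d=(cv2.absdiff(T,T0).max(2)>60).astype(np.uint8)
for n,(x,y) in dict(tin=(307,226),bolt=(376,224),pliers=(221,182)).items(): print(n,d[y-14:y+14,x-14:x+14].sum())
E
```

```text
t: 37.75
eef_pos: [540.3, 29.7, 130.0]
ee_rot: [0.005, 1.0, 0.0, -0.001]
ft_force: [0.4, -0.3, 0.2]
gripper_width: 1.001
finger_force: 0.0
t: 38.55
eef_pos: [540.8, 29.6, 248.4]
ee_rot: [0.005, 1.0, 0.0, -0.001]
ft_force: [-0.2, 0.8, -0.2]
gripper_width: 1.002
finger_force: 0.0
[239, 94, 401, 252] [540.94080386  29.60874263 248.54027303]
(array([[549.35,  83.77,   0.6 ],
       [542.48, -26.98,  -1.13],
       [597.36,  28.41,  89.29],
       [487.51,  29.69,  89.31],
       [541.09,  29.14,  -0.98]]), np.float32(0.53444445), np.float32(0.39755553))
tin 0
bolt 160
pliers 0
```

```bash
python3 - <<'E'
from h import *
m,K=pickle.load(open('w14.pkl','rb'));I=cv2.imread('pics/w14.png');h=cv2.cvtColor(I,cv2.COLOR_BGR2HSV)
Y=((h[...,0]>20)&(h[...,0]<29)&(h[...,1]>190)&(h[...,2]>60)).astype(np.uint8);Y[:90]=0;Y[255:]=0;Y[:,:235]=0;Y[:,405:]=0
n,l,s,c=cv2.connectedComponentsWithStats(Y)
for i in range(1,n):
    if s[i,4]>30:
        x,y,w,hh,A=s[i];print(s[i]);[print(at(m,u,60).round(1)) for u in((x-.5,y-.5),(x+w-.5,y+hh-.5),c[i])]
plan((480,-300,300),60,8)
E
```

```text
[293 107  54  15 696]
[465.9   1.7  60. ]
[481.4  57.5  60. ]
[473.3  29.7  60. ]
[297 229  47  10 463]
[602.1   1.2  60. ]
[615.5  56.3  60. ]
[608.7  28.2  60. ]
now [541.1  29.7 248.7] yaw 89.4 q7 1.04 t 38.65
8 rows of [-0.0054 -0.1058 -0.016 ] [-0.     -0.0003  0.1284] mm/row 42.8 deg/row 3.7
```

```bash
python3 -m creep '[[[0,-0.12,0,0,0,0,-1],[0,-0.12,-0.05,0,0,0,-1],[0,-0.12,-0.05,0,0,0,-1],[0,-0.12,0,0,0,0,-1],[0,-0.12,0,0,0,0,-1],[0,-0.12,0,0,0,0,-1],[0,-0.12,0,0,0,0,-1],[0,0,0,0,0,0,-1]]]'
python3 - <<'E'
from h import *
D={}
for c in('top','scene'):
    T=capture(c);T0=cv2.imread(f'pics/{c}0.png');cv2.imwrite(f'pics/{c}1.png',T);D[c]=(cv2.absdiff(T,T0).max(2)>60).astype(np.uint8)
for n,(x,y) in dict(tin=(307,226),bolt=(376,224),pliers=(221,182)).items(): print('top',n,D['top'][y-14:y+14,x-14:x+14].sum())
for n,(x,y) in dict(tin=(333,236),bolt=(384,195),pliers=(213,265)).items(): print('scene',n,D['scene'][y-14:y+14,x-14:x+14].sum())
E
```

```text
t: 39.45
eef_pos: [535.9, -311.5, 286.2]
ee_rot: [0.011, 1.0, -0.001, -0.001]
ft_force: [-0.5, -0.3, -0.7]
gripper_width: 1.0
finger_force: 0.0
top tin 0
top bolt 0
top pliers 0
scene tin 0
scene bolt 57
scene pliers 0
```

```bash
python3 -c "
from bench import r
print(r.finish_job())"
```

```text
the job is handed in; nothing more can be done
None
```

The crib is finished and handed in at about 39.5 s, measured flush to within about 2 mm; the tin and pliers are unmoved and the bolt looks unmoved, but the covered blue slats couldn't be measured well at the end.

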